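# Load the carrier and index the microscope slide

## Robot

A 6-joint arm with a two-finger parallel gripper is mounted at the origin on the work surface. World frame = base frame: x ahead of the robot, y to its left, z up, the work surface at z = 0. Lengths are in m, angles in rad, forces in N, time in s.
With the tool pointing down it reaches from about 0.425 to 0.95 m from the base axis. Payload 3.5 kg.
Tool frame: the origin (TCP) lies midway between the tips of the shut fingers; the grasp point (between the pads) lies 19 mm behind it; z points along the fingers, y is the line along which they close (so a half turn about z gives the same grasp; the last joint's range is limited). The gripper opens to 85 mm and grips with 20 to 120 N. Pads are 22 mm wide; open, the fingers measure 114 mm over their backs; the gripper's body (76 mm by 85 mm) begins 54 mm behind the grasp point. The pads swing forward as they close: fully open they stand 13 mm farther back than shut.
Start: joints at [-1.453, 0.286, 1.577, -0, 1.279, -0.15], TCP at [0.179, -0.651, 0.231] pointing down, gripper open.
Joint ranges: [-2.77, 2.77], [-0.9, 2.22], [0.21, 2.48], [-1.53, 4.67], [0.24, 2.81], [-2.84, 2.84]. Speed limits (rad/s): [2.79, 2.79, 3.14, 3.14, 3.14, 3.14].

## Interface

Orientations are given as a unit quaternion [x, y, z, w].
In Python, from plant import ctrl, cams, order gives the robot as it stands.
- The arm moves only by the tool move_arm, never from a script. Its argument "plan" is one flat list of numbers, 7 for each row, row after row: the shift along the world's x, y, z in mm, then the turn, a rotation vector about the world's x, y, z in degrees, then the finger opening in mm, from 0 to 85.4. A call has 1 to 12 rows; each row shifts and turns the commanded pose from where the row before left it; what a row does not reach is not made up. A row lasts 1/10 s, in which the tool goes at most 50 mm and 8.59 degrees, less where a joint would pass 70% of its speed; a pose out of reach is approached as far as the arm can. A call is refused whole if a number of a shift passes 50 or a number of a turn 8.59, either way. A call with a gripper value outside its range is refused whole. The fingers move at their own pace and stop on an object; "newtons" is the grip in N (left out, the last holds). Time passes only in rows, so rows that do not move let the fingers close. It gives the time, the measured TCP pose, the force, the opening and the grip force at its end, in the units of the state.
- ctrl.get_state(): the state, without advancing time (a new reading comes with each control period).
- cams.read_camera(name): name is "scene" or "top" or "wrist"; returns a dict with "color" (420x560x3 uint8, red, green, blue), "fov_y" (degrees; the focal length in pixels is half the picture's height over the tangent of half this angle, whatever the lens; pixels are square), "cx", "cy" (the principal point, pixels), "origin" and "orientation" of the camera in the world; the wrist camera has in their place "T_tool_cam" (4x4, takes a point from camera to tool coordinates, whose origin is the TCP and whose axes are the flange's). Camera axes: x right, y up, looking along -z (the intrinsics and any distortion apply to the point x, -y, -z); pixel columns grow to the right and rows downward; lengths in m; the calibration is good to about 2 mm. The wrist camera is an equidistant fisheye: a pixel r from the principal point sees the ray r / f radians off the axis. A picture is of the moment at which its call begins: read the wrist's pose just before it. There is no depth.
- order.sign_off(): hands the job in; it is judged then, once.
The state is a dict: "time": time; "qpos": joint angles; "dq": joint speeds; "joint_efforts": joint torques, N m; "eef_pos": TCP position; "tcp_rot": TCP orientation; "contact_force": force on the tool from outside, world axes, zero at the start; "wrist_torque": the same for the moment, N m; "opening": opening from 0.0 (shut) to 1.0 (fully open); "finger_force": force on a finger pad.
Only numpy, scipy, OpenCV 4.12 (cv2) and the standard library are available. Lean on these libraries where they do the work, as an engineer would, in place of code of your own. Each camera call takes 0.05 s, during which the arm holds its last target. There are 200 camera calls.

## Task

Set the loose aluminium carrier with the finned heat sink fully down over the two pegs of the microscope's sliding stage (either way round) and let it go. Then take the stage by its upright handle and slide it along the rail towards the microscope until you feel the ball click into its notch with the carrier under the lens, and finish there still gripping the handle, with the ball in the notch. Leave the other things on the bench where they are.

Things in the scene. Friction and masses are not known exactly. Their poses are not given: they have to be found in the camera images.
- carrier_mid (a point): Centre, half-way up, of the loose carrier: aluminium plate 100 x 50 x 10 mm (x, y, z) with a dark finned heat sink 30 x 26 x 36 mm (x, y, z) on its middle, 46 mm tall in all. Underside 23 mm below this point, plate's top 13 mm below, heat sink's top 23 mm above. About 0.2 kg. Two 9 mm through holes, chamfered, 38 mm either side along x. Same after a half turn. Starts flat on the table.
- seat (a point): Centre of the seat on the black stage plate's top (116 mm across the rail x 60 mm along), 34 mm above the table. Steel pegs, 7 mm diameter, 9 mm tall, tapered tips, 38 mm either side along x (across the rail). Seated, the carrier lies on this face, its x along this x, carrier_mid 23 mm above this point. y is the sliding direction towards the microscope, z up. Moves with the stage.
- handle (a point): Middle of the stage's upright aluminium handle, a tab 30 mm (x, across the rail) by 14 mm (y, along the rail) by 45 mm tall, free on all sides, rigid with the stage, 135 mm from the seat in -y. This point is 56.5 mm above the table, 22.5 mm above the stage plate and 22.5 mm below the tab's top. Axes as for the seat.
- lens (a point): Middle of the lens under the microscope's barrel (40 mm across), 120 mm above the table, over the rail's centre line; axes as for the seat. The column stands 118 mm off that line on the +x side, an arm 185 mm up reaches over. Fixed; its place along the rail varies. The detent's notch lies directly under this point: with the ball in it, the seat's centre is directly below the lens.
- stage (a joint): Travel of the stage along the rail towards the microscope, m: 0 at the end away from it, stop at 0.21, past the notch. Starts between 0 and 0.015; the notch lies between 0.135 and 0.175. Sliding takes about 1 N (more at speed); the stage stays where it is left.
- detent (a joint): Drop of the sprung ball under the stage, m: 0 on the flat index bar, about 0.0023 fully in the notch, over 0.001 within about 1.8 mm of the notch's middle. The notch is 12 mm long; within 5 mm of its middle it draws a free stage in (up to about 6 N); pushing it out takes about 7 to 8 N.
- bit_pot: Bystander: yellow screwdriver-bit pot, 53 mm across, 100 mm tall; origin at its underside.
- driver: Bystander: black-handled screwdriver lying flat, 150 mm long; origin under its middle.
- board: Bystander: small green circuit board 85 x 55 mm on brass stand-offs, 20 mm tall; origin under its middle.
- dish: Bystander: clear round dish, 60 mm across, 16 mm tall; origin at its underside.
- rf_box: Bystander: small aluminium module box 60 x 44 x 18 mm with two brass connectors, without heat sink or holes; origin under its middle.
- adapter: Bystander: brass connector adapter, 23 x 12 x 12 mm; origin under its square part.
There are look-alikes about, which are no part of the job. There is more than one size of the part that bears carrier_mid; the job needs the largest.

How it is judged:
On the way, in this order (a step that is already met when the one before it is completed fails the run):
1. the carrier is fully down on the two pegs and let go (z of carrier_mid in the frame of seat between 0.02 and 0.0255 m and horizontal distance between carrier_mid and seat below 0.003 m and angle between the x axis of carrier_mid and the x axis of seat, either way round below 0.06 rad and contact force between the fingers and carrier below 0.1 N), for 0.2 s.
2. the stage is slid to the microscope and the ball has dropped into the notch (value of joint detent above 0.001 m and horizontal distance between seat and lens below 0.0025 m), for 0.3 s.
At the end, for the whole second after the job is handed in: Carrier fully down on the pegs (within 2.5 mm in height, 3 mm sideways, 0.06 rad), not touched by the fingers; stage at rest, under the lens within 2.5 mm, the ball dropped over 1 mm into its notch; the fingers still grip the handle (over 3 N, grasp point within 30 mm of its middle) (all of step 1 and all of step 2 and velocity of joint stage between -0.01 and 0.01 m/s and contact force between the fingers and stage above 3 N and distance between the grasp point and handle below 0.03 m); the arm keeps its last pose, push and grip.
It fails at once if a bystander is moved by more than 30 mm (distance of any of bit_pot, driver, board, dish, rf_box, adapter from where it was at the start of the episode above 0.03 m).
It also fails if it takes over 56 s, if anything falls off the work surface, if the arm or the gripper's body presses on something with over 40 N, if the wrist force passes 120 N, or if a joint passes its speed limit or range.

## Working session

There is one attempt and no reset: what is moved stays moved. The work goes in short steps, Python scripts to look and compute and a tool call to move; the robot and the scene stay as the last step left them, time stands still between calls to the robot, and variables do not carry over. Pictures are saved under pics/ and viewed, at most 10 in all, crops included, and the job is handed in when it is done.

Besides the shell and the picture viewer there is one more tool, called after "Call:" by a JSON object that holds its "method" and its "body", one argument or row to a line. move_arm: Moves the arm, as the interface text tells. Its arguments: {"type":"object","properties":{"plan":{"type":"array","items":{"type":"number"}},"newtons":{"type":"number"}},"required":["plan"]}

```bash
mkdir -p pics
cat > h.py <<'E'
from plant import ctrl,cams,order
import numpy as np,cv2,json
from scipy.spatial.transform import Rotation as R
def snap(name,f):
    s=ctrl.get_state(); c=cams.read_camera(name)
    np.savez('pics/'+f+'.npz',p=s['eef_pos'],q=s['tcp_rot'],**c)
    cv2.imwrite('pics/'+f+'.png',c['color'][:,:,::-1]); return c
def load(f): return dict(np.load('pics/'+f+'.npz'))
def ray(c,u,v):
    f=210/np.tan(np.radians(c['fov_y'])/2); a=np.array([u-c['cx'],v-c['cy']],float)/f
    if 'T_tool_cam' in c:
        r=np.hypot(*a); d=np.array([a[0]/r*np.sin(r),-a[1]/r*np.sin(r),-np.cos(r)]) if r>1e-9 else np.array([0,0,-1.])
        T=c['T_tool_cam']; Rt=R.from_quat(c['q']).as_matrix()
        return c['p']+Rt@T[:3,3],Rt@T[:3,:3]@d
    d=np.array([a[0],-a[1],-1.]); o=c['orientation']
    M=R.from_quat(o).as_matrix() if np.size(o)==4 else np.reshape(o,(3,3))
    return c['origin'],M@d
def at(c,u,v,z):
    o,d=ray(c,u,v); return o+d*(z-o[2])/d[2]
E
python3 - <<'E'
from h import *
for n in ['top','scene','wrist']:
    c=snap(n,n+'0'); print(n,{k:np.round(v,3).tolist() for k,v in c.items() if k!='color'})
s=ctrl.get_state();print(s)
a=cv2.imread('pics/top0.png');b=cv2.imread('pics/scene0.png')
E
```

```text
top {'fov_y': 47.543, 'cx': 269.559, 'cy': 205.531, 'origin': [0.415, -0.026, 1.319], 'orientation': [0.024, -0.027, -0.699, 0.714]}
scene {'fov_y': 53.975, 'cx': 278.439, 'cy': 204.432, 'origin': [1.376, 0.329, 0.812], 'orientation': [0.252, 0.372, 0.746, 0.491]}
wrist {'fov_y': 65.706, 'cx': 277.518, 'cy': 208.925, 'T_tool_cam': [[-0.0, 0.966, 0.26, 0.066], [1.0, -0.0, 0.001, 0.001], [0.001, 0.26, -0.966, -0.142], [0.0, 0.0, 0.0, 1.0]]}
{'time': 0.15, 'qpos': array([-1.45297443e+00,  2.87047780e-01,  1.57786369e+00,  9.40859056e-06,
        1.27858665e+00, -1.49997625e-01]), 'dq': array([ 0.00058361, -0.00130559, -0.00441926, -0.00064658,  0.00144921,
        0.00055338]), 'joint_efforts': array([ 1.84673256e-03, -4.06601322e+01, -2.93140286e+01, -8.86614703e-05,
        3.93907801e-03, -6.57205490e-06]), 'eef_pos': array([ 0.17859557, -0.65040797,  0.2301954 ]), 'tcp_rot': array([ 9.91047210e-01,  1.33508504e-01,  1.98297707e-05, -9.52536658e-04]), 'contact_force': array([-0.04720946,  0.88267419,  0.60950785]), 'wrist_torque': array([ 0.02331809,  0.03242307, -0.03418606]), 'finger_force': 0.0, 'opening': 0.9983864530838147}
```

View pics/top0.png

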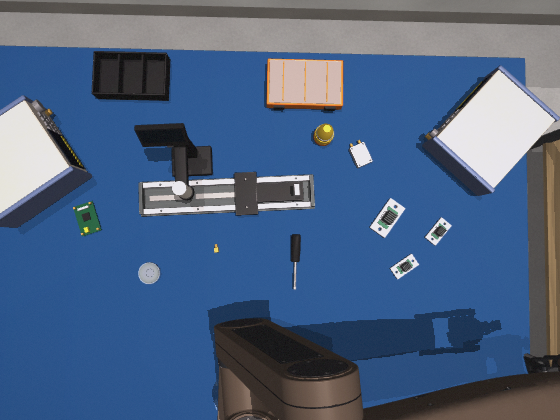

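View pics/scene0.png

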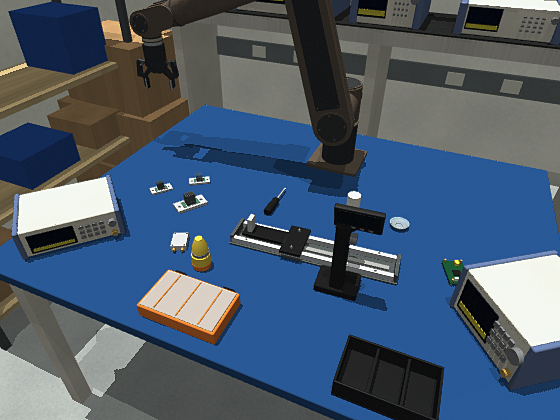

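The top view shows the largest carrier at about (388,217), with smaller look-alikes at (438,231) and (404,266). The handle is at (297,190), the stage plate at (246,193) and the lens at (182,188). The scene view agrees.

Run:
```python
from h import *
c=load('top0'); im=c['color'].astype(int)
# carriers: non-blue bright/greenish pixels
g=((im[:,:,0]>90)).astype(np.uint8)
def blob(mask,x0,y0,x1,y1,z,n):
    m=np.zeros_like(mask);m[y0:y1,x0:x1]=mask[y0:y1,x0:x1]
    m=cv2.morphologyEx(m,cv2.MORPH_CLOSE,np.ones((7,7)))
    cs,_=cv2.findContours(m,cv2.RETR_EXTERNAL,cv2.CHAIN_APPROX_NONE)
    k=max(cs,key=cv2.contourArea); P=np.array([at(c,*p,z)[:2] for p in k[:,0].astype(float)])
    r=cv2.minAreaRect((P*1000).astype(np.float32)); print(n,np.round(r[0],1),np.round(r[1],1),round(r[2],1),np.round(cv2.boxPoints(r)).tolist())
blob(g,362,190,412,242,.01,'big');blob(g,422,212,456,248,.01,'s1');blob(g,385,250,422,282,.01,'s2')
for n,u,v,z in [('handle',297,190,.079),('plate',246,193,.034),('lens',182,188,.12),('railL',140,196,.02),('railR',314,191,.02),('pot',323,133,.1),('driver',295,262,.01),('rf',361,153,.018)]:
    print(n,np.round(at(c,u,v,z)*1000,0))
b=cv2.imread('pics/top0.png')[120:290,130:460]
cv2.imwrite('pics/crop.png',cv2.resize(b,(792,408),interpolation=cv2.INTER_CUBIC))
```

```text
big [ 484.  -355.6] [ 52.1 101.8] 55.6 [[427.0, -348.0], [511.0, -406.0], [541.0, -363.0], [457.0, -305.0]]
s1 [ 449.7 -495.3] [37.8 73.8] 51.2 [[409.0, -487.0], [467.0, -533.0], [490.0, -504.0], [433.0, -458.0]]
s2 [ 351.9 -402.4] [37.5 73. ] 35.1 [[316.0, -383.0], [358.0, -443.0], [388.0, -422.0], [346.0, -362.0]]
handle [ 547. -102.   79.]
plate [540.  34.  34.]
lens [541. 192. 120.]
railL [527. 323.  20.]
railR [ 551. -152.   20.]
pot [ 694. -165.  100.]
driver [ 356. -104.   10.]
rf [ 660. -280.   18.]
```

View pics/crop.png

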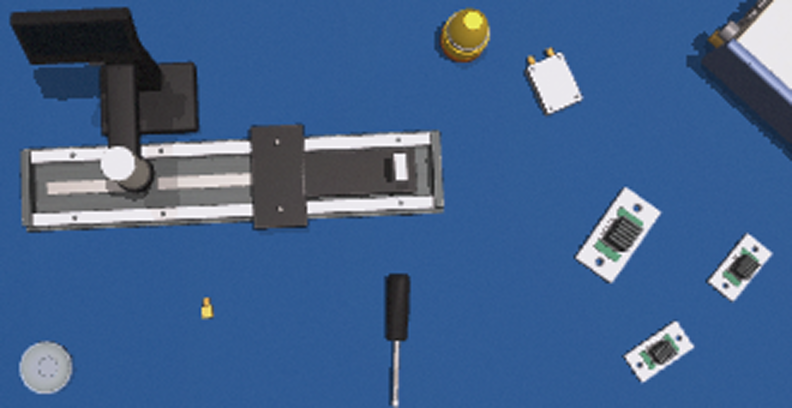

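The crop shows the pegs at full-image pixels (245,179) and (247,207). The big carrier's long axis lies about -35° in the world frame. I'll move above the carrier and turn the tool to match.

Call:
{"method": "move_arm", "body": {
  "plan": [30.5,29.5,-7,0,0,-5,60,30.5,29.5,-7,0,0,-5,60,30.5,29.5,-7,0,0,-5,60,30.5,29.5,-7,0,0,-5,60,30.5,29.5,-7,0,0,-5,60,30.5,29.5,-7,0,0,-5,60,30.5,29.5,-7,0,0,-5,60,30.5,29.5,-7,0,0,-5,60,30.5,29.5,-7,0,0,-5,60,30.5,29.5,-7,0,0,-5,60,0,0,0,0,0,0,60],
  "newtons": 40
}}

```text
time: 1.25
eef_pos: [0.4857, -0.3516, 0.1596]
tcp_rot: [0.955, -0.296, -0.001, -0.001]
contact_force: [-0.3, -0.1, -0.3]
opening: 0.705
finger_force: 0.0
```

Run:
```python
from h import *
c=snap('wrist','w1'); print(c['p'],R.from_quat(c['q']).as_matrix().round(3).tolist())
```

```text
Traceback (most recent call last):
KeyError: 'p'
```

View pics/w1.png

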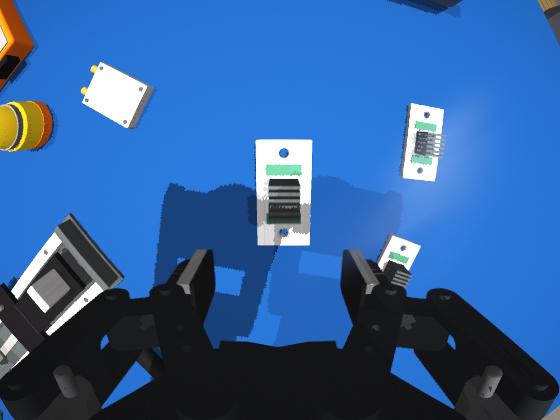

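The wrist view shows the plate with corners (256,140), (312,139), (310,245) and (258,245), and holes at (284,153) and (284,233). The carrier is well aligned with the tool.

Run:
```python
from h import *
c=load('w1'); g=cv2.cvtColor(c['color'],cv2.COLOR_RGB2GRAY)
for u,v in [(284,153),(284,233)]:
    w=255.-g[v-8:v+9,u-8:u+9]; yy,xx=np.mgrid[-8:9,-8:9]; 
    t=g[v-8:v+9,u-8:u+9]<np.percentile(g[v-8:v+9,u-8:u+9],25); t&=(xx**2+yy**2<49)
    U,V=u+xx[t].mean(),v+yy[t].mean(); print('hole',U,V,at(c,U,V,.01).round(4),at(c,u,v,.01).round(4))
P=np.array([at(c,u,v,.01)[:2] for u,v in [(256,140),(312,139),(310,245),(258,245)]]);print(P.round(4).tolist(),P.mean(0))
a=(P[0]+P[1]-P[2]-P[3]);print('ang',np.degrees(np.arctan2(a[1],a[0])))
M=R.from_quat(c['q']).as_matrix();print('tool x ang',np.degrees(np.arctan2(M[1,0],M[0,0])),c['p'], M[:,2])
# orient rough: handle top in this view
```

```text
hole 283.47222222222223 152.65277777777777 [ 0.5157 -0.378   0.01  ] [ 0.5152 -0.3782  0.01  ]
hole 282.8695652173913 232.2463768115942 [ 0.4538 -0.3353  0.01  ] [ 0.4526 -0.3357  0.01  ]
[[0.539, -0.3642], [0.5116, -0.4061], [0.4281, -0.3495], [0.4565, -0.3082]] [ 0.48381485 -0.35701747]
ang -34.1402978945096
tool x ang -34.403435794725254 [ 0.48570882 -0.3516085   0.15963929] [-0.00116352  0.00319799 -0.99999421]
```

Call:
{"method": "move_arm", "body": {
  "plan": [-0.7,-2.5,-36,0,0,0,60,-0.7,-2.6,-40,0,0,0,60,0,0,-40,0,0,0,60,0,0,-29,0,0,0,60,0,0,0,0,0,0,60,0,0,0,0,0,0,20,0,0,0,0,0,0,20,0,0,0,0,0,0,20,0,0,0,0,0,0,20,0,0,0,0,0,0,20],
  "newtons": 50
}}

```text
time: 2.3
eef_pos: [0.4837, -0.3629, 0.0193]
tcp_rot: [0.955, -0.298, 0.002, 0.001]
contact_force: [-1.3, -0.8, 5.9]
opening: 0.289
finger_force: 50.5
```

Gripped at 24.7 mm opening. Next: lift and carry it over towards the stage.

Call:
{"method": "move_arm", "body": {
  "plan": [0,0,20,0,0,0,20,0,0,45,0,0,0,20,0,0,45,0,0,0,20,5,35,0,0,0,4,20,5,35,0,0,0,4,20,5,35,0,0,0,4,20,5,35,0,0,0,4,20,5,35,0,0,0,4,20,5,35,0,0,0,4,20,0,0,0,0,0,0,20]
}}

```text
time: 3.3
eef_pos: [0.5118, -0.1471, 0.126]
tcp_rot: [0.996, -0.09, -0.001, -0.001]
contact_force: [-0.9, -0.2, -1.0]
opening: 0.293
finger_force: 49.7
```

Run:
```python
from h import *
snap('wrist','w2'); s=ctrl.get_state(); print(s['eef_pos'],s['opening'],s['finger_force'],R.from_quat(s['tcp_rot']).as_matrix().round(3).tolist())
```

```text
[ 0.51195563 -0.14903734  0.12622744] 0.29414410079431025 49.678698778152466 [[0.983, -0.182, -0.0], [-0.182, -0.983, 0.0], [-0.0, 0.0, -1.0]]
```

View pics/w2.png

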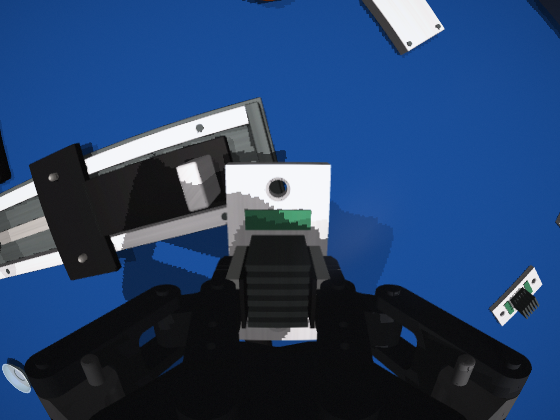

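The wrist view shows the carrier held square, with its far hole at (278,189) and far edge from (226,164) to (331,164). The stage pegs are at (53,177) and (82,258), and the handle top at about (198,181).

```bash
cat >> h.py <<'E'
def attool(c,u,v,zt):
    c=dict(c,p=np.zeros(3),q=np.array([0,0,0,1.])); return at(c,u,v,zt)
def rep(n,P,Q):
    m=(P+Q)/2;d=P-Q;print(n,'mid',(m*1000).round(1),'len',round(np.hypot(*d[:2])*1000,1),'ang',round(np.degrees(np.arctan2(d[1],d[0])),2))
E
python3 - <<'E'
from h import *
c=load('w2')
for z in (.006,.0093,.012):
    e1,e2=attool(c,226,164,z),attool(c,331,164,z); print(z,'hole',attool(c,278,189,z)*1000,'edge',(e1+e2)*500,np.hypot(*(e1-e2)[:2])*1000,np.degrees(np.arctan2(*(e1-e2)[:2])))
rep('pegs w2',at(c,53,177,.043),at(c,82,258,.043))
rep('handle ',at(c,198,181,.079),at(c,198,181,.079))
t=load('top0'); rep('pegs top',at(t,245.4,179.2,.043),at(t,246.7,207.1,.043))
rep('rail top',at(t,140,196,.02),at(t,314,191,.02))
E
```

```text
0.006 hole [36.09778996  0.36415531  6.        ] edge [47.97817422  0.60004653  6.        ] 48.44258618187756 -179.98377903166568
0.0093 hole [35.42288392  0.36773049  9.3       ] edge [47.56804048  0.6088789   9.3       ] 49.5222023607531 -179.9837790316657
0.012 hole [34.87068807  0.37065563 12.        ] edge [47.23247651  0.61610539 12.        ] 50.405524688924 -179.98377903166568
pegs w2 mid [541.2  29.1  43. ] len 74.0 ang 3.8
handle  mid [ 552.6 -106.    79. ] len 0.0 ang 0.0
pegs top mid [539.  33.  43.] len 75.4 ang 4.12
rail top mid [539.   85.8  20. ] len 475.9 ang 92.94
```

Call:
{"method": "move_arm", "body": {
  "plan": [-13,36,0,0,0,3,20,-13,36,0,0,0,3,20,-13,36,0,0,0,3,20,-13,36,-15,0,0,3,20,-13,36,-15,0,0,2,20,0,0,-16,0,0,0,20,0,0,0,0,0,0,20,0,0,0,0,0,0,20]
}}

```text
time: 4.15
eef_pos: [0.4477, 0.0281, 0.0807]
tcp_rot: [1.0, 0.029, 0.0, 0.0]
contact_force: [-0.3, -0.4, -2.2]
opening: 0.295
finger_force: 50.0
```

Run:
```python
from h import *
snap('wrist','w3'); s=ctrl.get_state(); print(s['eef_pos'],s['opening'],s['finger_force'],R.from_quat(s['tcp_rot']).as_matrix().round(3).tolist())
```

```text
[0.4483375  0.02791854 0.08128889] 0.2939493369284317 49.95964765548706 [[0.998, 0.057, 0.002], [0.057, -0.998, -0.001], [0.002, 0.001, -1.0]]
```

View pics/w3.png

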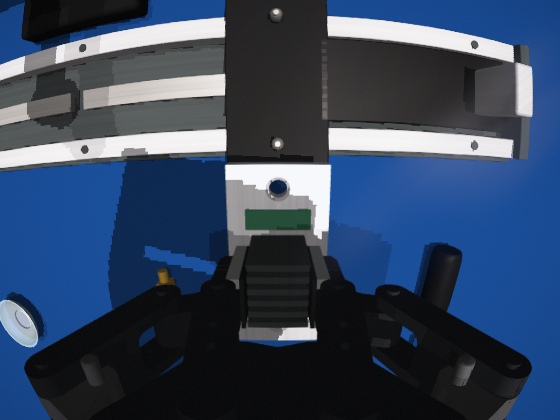

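The pegs appear at (277,14) and (277,143), and the held carrier's hole at (278,189), all on one line. The handle top is at about (524,90).

Run:
```python
from h import *
c=load('w3'); g=cv2.cvtColor(c['color'],cv2.COLOR_RGB2GRAY)
L=[]
for u,v in [(277,14),(278,144)]:
    w=g[v-12:v+13,u-12:u+13]; yy,xx=np.nonzero(w>95); U,V=u-12+xx.mean(),v-12+yy.mean(); print('peg',U,V,len(xx),xx.min()+u-12,xx.max()+u-12,yy.min()+v-12,yy.max()+v-12); L.append((U,V))
for z in (.040,.043): rep('seat',at(c,*L[0],z),at(c,*L[1],z))
h=attool(c,278,189,.0093);print(h)
M=R.from_quat(c['q']).as_matrix();print('tool ang',np.degrees(np.arctan2(M[1,0],M[0,0])))
e1,e2=attool(c,225.5,164,.0093),attool(c,330,164,.0093);print((e1+e2)/2)
rep('handle',at(c,516,67,.079),at(c,532,116,.079))
x=at(c,*L[0],.0415);y=at(c,*L[1],.0415);ps=(x+y)/2
mid=c['p']+M@np.array([h[0]-.038,h[1],0]);print('delta mm',(ps-mid)*1000)
```

```text
peg 276.5660377358491 12.169811320754716 53 272 281 9 16
peg 277.6923076923077 143.1025641025641 78 273 282 139 148
seat mid [540.9  33.4  40. ] len 76.2 ang 3.75
seat mid [540.5  33.3  43. ] len 74.9 ang 3.75
[0.03536833 0.00054545 0.0093    ]
tool ang 3.2790032680744945
[0.04751103 0.00042632 0.0093    ]
handle mid [548.3 -99.9  79. ] len 28.4 ang 30.56
delta mm [ 95.57723021   5.91614205 -39.24013009]
```

Call:
{"method": "move_arm", "body": {
  "plan": [24,1.5,0,0,0,0.3,20,24,1.5,0,0,0,0,20,24,1.5,0,0,0,0,20,24,1,0,0,0,0,20,0,0,0,0,0,0,20,0,0,0,0,0,0,20,0,0,0,0,0,0,20]
}}

```text
time: 4.9
eef_pos: [0.5427, 0.0339, 0.0804]
tcp_rot: [1.0, 0.031, -0.0, 0.0]
contact_force: [-0.6, 0.0, -1.5]
opening: 0.293
finger_force: 50.0
```

Run:
```python
from h import *
snap('wrist','w4'); s=ctrl.get_state(); print(s['eef_pos'],s['contact_force'],R.from_quat(s['tcp_rot']).as_matrix().round(4).tolist())
```

```text
[0.54249813 0.03411781 0.08036292] [ 0.23296089 -0.7660911  -1.81661135] [[0.998, 0.0628, -0.0006], [0.0628, -0.998, 0.0], [-0.0006, -0.0001, -1.0]]
```

Call:
{"method": "move_arm", "body": {
  "plan": [0.6,-0.3,-10,0,0,0,20,0,0,-6,0,0,0,20,0,0,-3,0,0,0,20,0,0,-3,0,0,0,20,0,0,-3,0,0,0,20,0,0,0,0,0,0,20]
}}

```text
time: 5.55
eef_pos: [0.5435, 0.0343, 0.0548]
tcp_rot: [0.999, 0.032, -0.0, -0.0]
contact_force: [0.1, 1.0, -2.1]
opening: 0.297
finger_force: 50.0
```

No resistance with the underside about 7 mm below the peg tips, so the pegs are in the holes. I'll lower it the rest of the way.

Call:
{"method": "move_arm", "body": {
  "plan": [0,0,-1.5,0,0,0,20,0,0,-1,0,0,0,20,0,0,0,0,0,0,20]
}}

```text
time: 5.85
eef_pos: [0.5441, 0.0342, 0.0534]
tcp_rot: [0.999, 0.032, 0.0, 0.0]
contact_force: [-1.6, 0.1, 1.8]
opening: 0.295
finger_force: 50.4
```

Call:
{"method": "move_arm", "body": {
  "plan": [0,0,-0.5,0,0,0,20,0,0,0,0,0,0,50,0,0,0,0,0,0,50,0,0,0,0,0,0,50,0,0,20,0,0,0,50,0,0,40,0,0,0,50,-20,0,40,0,0,0,50,-25,0,0,0,0,0,50,0,0,0,0,0,0,50]
}}

```text
time: 6.75
eef_pos: [0.4976, 0.0344, 0.1532]
tcp_rot: [0.999, 0.032, 0.001, 0.0]
contact_force: [0.1, -0.5, -0.6]
opening: 0.588
finger_force: 0.0
```

Run:
```python
from h import *
snap('wrist','w5'); s=ctrl.get_state(); print(s['eef_pos'],s['contact_force'],s['opening'])
```

```text
[0.49821462 0.03431492 0.15240546] [ 0.82086921 -0.06719857 -0.14205497] 0.5836547440409949
```

View pics/w5.png

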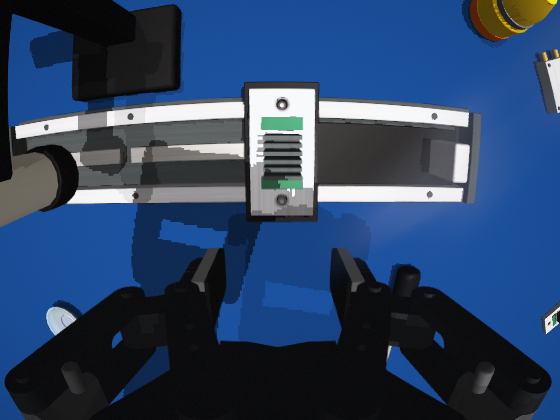

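The carrier is seated, with the pegs visible in the holes at (282,104) and (282,199). The handle's white top is at about (461,163), and the lens barrel ends near (57,177).

Run:
```python
from h import *
c=load('w5'); g=cv2.cvtColor(c['color'],cv2.COLOR_RGB2GRAY)
rep('holes',at(c,282,104,.044),at(c,282,199,.044))
w=g[125:200,440:476]; m=(w>200).astype(np.uint8); n,l,s,ce=cv2.connectedComponentsWithStats(m)
for i in range(1,n):
    if s[i,4]>30: print(s[i]+[440,125,0,0,0],ce[i]+[440,125],at(c,*(ce[i]+[440,125]),.079)*1000)
h=np.array([.5407,.0334])+.135*np.array([np.sin(np.radians(3.3)),-np.cos(np.radians(3.3))]);print('handle from seat',h)
for u,v in [(454,146),(470,146),(468,182),(453,182)]: print(at(c,u,v,.079)[:2]*1000)
t=load('top0');print('lens top cam',at(t,182,188,.185)*1000)
```

```text
holes mid [542.   33.4  44. ] len 74.5 ang 3.76
[454 144  15  38 483] [461.12836439 162.80331263] [550.07587285 -99.90981976  79.        ]
[440 188  23  12 266] [450.59022556 193.42857143] [526.10103524 -94.49636158  79.        ]
handle from seat [ 0.54847114 -0.10137615]
[561.71145306 -91.55016445]
[ 563.66325485 -106.19355728]
[ 536.24597591 -109.03458787]
[534.9337803 -95.0213608]
lens top cam [533.97541171 179.70716855 185.        ]
```

Call:
{"method": "move_arm", "body": {
  "plan": [12.5,-34,0,0,0,0,40,12.5,-34,0,0,0,0,40,12.5,-34,0,0,0,0,40,12.5,-33,0,0,0,0,40,0,0,-30,0,0,0,40,0,0,-35,0,0,0,40,0,0,-30,0,0,0,40,0,0,-16,0,0,0,40,0,0,0,0,0,0,40,0,0,0,0,0,0,40]
}}

```text
time: 7.8
eef_pos: [0.5495, -0.101, 0.0415]
tcp_rot: [0.999, 0.032, 0.0, 0.0]
contact_force: [0.3, -0.2, 0.3]
opening: 0.473
finger_force: 0.0
```

Call:
{"method": "move_arm", "body": {
  "plan": [0,0,0,0,0,0,5,0,0,0,0,0,0,5,0,0,0,0,0,0,5,0,0,0,0,0,0,5,0,0,0,0,0,0,5],
  "newtons": 40
}}

```text
time: 8.3
eef_pos: [0.5504, -0.1012, 0.0434]
tcp_rot: [0.999, 0.032, 0.002, 0.001]
contact_force: [0.2, 0.7, 6.5]
opening: 0.156
finger_force: 41.0
```

The handle is gripped at about 13 mm opening. Next: slide the stage along the rail.

Call:
{"method": "move_arm", "body": {
  "plan": [0,0,2,0,0,0,5,-0.3,5,0,0,0,0,5,-0.6,10,0,0,0,0,5,-0.9,15,0,0,0,0,5,-0.9,15,0,0,0,0,5,-0.9,15,0,0,0,0,5,-0.9,15,0,0,0,0,5,-0.9,15,0,0,0,0,5,-0.6,10,0,0,0,0,5,-0.3,5,0,0,0,0,5,0,0,0,0,0,0,5]
}}

```text
time: 9.4
eef_pos: [0.5431, 0.0049, 0.0434]
tcp_rot: [0.999, 0.032, 0.001, -0.0]
contact_force: [3.4, 3.4, -1.5]
opening: 0.158
finger_force: 40.8
```

Run:
```python
from h import *
snap('wrist','w6');snap('top','t6');s=ctrl.get_state(); print(s['eef_pos'],s['contact_force'],s['finger_force'])
a=cv2.imread('pics/w6.png'); b=cv2.resize(cv2.imread('pics/t6.png')[110:240,100:340],(720,390))[:, :]
cv2.imwrite('pics/v6.png',np.vstack([cv2.resize(a[:200],(560,200)),cv2.resize(b,(560,303))]))
```

```text
[0.54303879 0.00493453 0.043404  ] [ 4.00013838  3.69410639 -1.63902799] 40.731847286224365
```

View pics/v6.png

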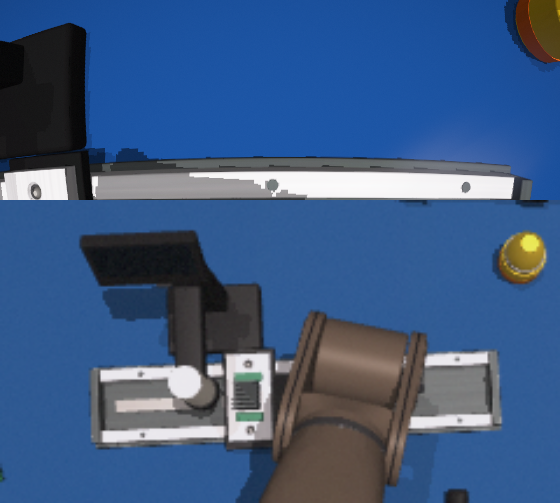

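The stage has moved about 105 mm with the carrier still seated, and the lens is roughly 40 mm further on. I'll go slower now and feel for the notch.

Call:
{"method": "move_arm", "body": {
  "plan": [-0.2,6,0,0,0,0,5,-0.2,6,0,0,0,0,5,-0.2,6,0,0,0,0,5,-0.1,4,0,0,0,0,5,0,0,0,0,0,0,5]
}}

```text
time: 10.0
eef_pos: [0.5415, 0.0263, 0.0434]
tcp_rot: [0.999, 0.032, -0.0, -0.0]
contact_force: [0.3, 1.9, -0.1]
opening: 0.161
finger_force: 41.1
```

Call:
{"method": "move_arm", "body": {
  "plan": [-0.1,2,0,0,0,0,5,-0.1,2,0,0,0,0,5,0,0,0,0,0,0,5]
}}

```text
time: 10.3
eef_pos: [0.5413, 0.0299, 0.0434]
tcp_rot: [0.999, 0.032, -0.0, 0.0]
contact_force: [-1.0, -3.3, 1.2]
opening: 0.16
finger_force: 41.3
```

Call:
{"method": "move_arm", "body": {
  "plan": [-0.2,2,0,0,0,0,5,-0.2,2,0,0,0,0,5,0,0,0,0,0,0,5]
}}

```text
time: 10.6
eef_pos: [0.541, 0.0342, 0.0434]
tcp_rot: [0.999, 0.032, -0.0, -0.0]
contact_force: [-1.6, -1.8, 1.5]
opening: 0.162
finger_force: 41.3
```

Call:
{"method": "move_arm", "body": {
  "plan": [-0.1,2,0,0,0,0,5,0,0,0,0,0,0,5]
}}

```text
time: 10.8
eef_pos: [0.5409, 0.0365, 0.0434]
tcp_rot: [0.999, 0.032, -0.0, -0.0]
contact_force: [-1.7, -1.1, 2.2]
opening: 0.16
finger_force: 41.4
```

Call:
{"method": "move_arm", "body": {
  "plan": [-0.1,2,0,0,0,0,5,0,0,0,0,0,0,5]
}}

```text
time: 11.0
eef_pos: [0.5407, 0.0386, 0.0433]
tcp_rot: [0.999, 0.032, -0.0, -0.0]
contact_force: [-1.9, -1.5, 3.1]
opening: 0.16
finger_force: 41.5
```

Call:
{"method": "move_arm", "body": {
  "plan": [-0.1,2,0,0,0,0,5,0,0,0,0,0,0,5]
}}

```text
time: 11.2
eef_pos: [0.5406, 0.0411, 0.0433]
tcp_rot: [0.999, 0.032, -0.0, -0.001]
contact_force: [-3.3, 1.2, 4.3]
opening: 0.156
finger_force: 41.6
```

Call:
{"method": "move_arm", "body": {
  "plan": [-0.1,2,0,0,0,0,5,0,0,0,0,0,0,5]
}}

```text
time: 11.4
eef_pos: [0.5404, 0.0433, 0.0433]
tcp_rot: [0.999, 0.032, -0.0, -0.001]
contact_force: [-3.9, 3.6, 4.9]
opening: 0.154
finger_force: 41.7
```

Call:
{"method": "move_arm", "body": {
  "plan": [-0.1,2,0,0,0,0,5,0,0,0,0,0,0,5]
}}

```text
time: 11.6
eef_pos: [0.5403, 0.045, 0.0433]
tcp_rot: [0.999, 0.032, -0.0, -0.001]
contact_force: [-4.7, 2.7, 5.4]
opening: 0.156
finger_force: 41.8
```

The stage is being drawn in (the force has turned positive), so this is the notch. I'll continue in 1 mm steps to its middle.

Call:
{"method": "move_arm", "body": {
  "plan": [-0.3,1,0.3,0,0,0,5,0,0,0,0,0,0,5]
}}

```text
time: 11.8
eef_pos: [0.5403, 0.0454, 0.0434]
tcp_rot: [0.999, 0.032, -0.0, -0.0]
contact_force: [-2.5, -0.9, 2.3]
opening: 0.16
finger_force: 41.4
```

Call:
{"method": "move_arm", "body": {
  "plan": [-0.3,1,0.3,0,0,0,5,0,0,0,0,0,0,5]
}}

```text
time: 12.0
eef_pos: [0.5403, 0.0456, 0.0434]
tcp_rot: [0.999, 0.032, 0.0, 0.0]
contact_force: [0.3, -3.6, -2.9]
opening: 0.157
finger_force: 40.7
```

The position holds at y≈0.0455 while the force turns back, so the ball is in the notch. I'll ease off to near-zero force and check.

Call:
{"method": "move_arm", "body": {
  "plan": [0,-0.7,-0.3,0,0,0,5,0,0,0,0,0,0,5,0,0,0,0,0,0,5,0,0,0,0,0,0,5,0,0,0,0,0,0,5]
}}

```text
time: 12.5
eef_pos: [0.5403, 0.0455, 0.0434]
tcp_rot: [0.999, 0.032, 0.0, -0.0]
contact_force: [1.2, -0.9, -3.5]
opening: 0.162
finger_force: 40.6
```

Run:
```python
from h import *
snap('scene','s7');snap('top','t7');s=ctrl.get_state(); print(s['eef_pos'],s['contact_force'],s['finger_force'])
a=cv2.resize(cv2.imread('pics/s7.png')[170:310,220:430],(600,400)); b=cv2.resize(cv2.imread('pics/t7.png')[110:240,100:340],(369,200))
b=cv2.copyMakeBorder(b,0,0,0,231,cv2.BORDER_CONSTANT)
cv2.imwrite('pics/v7.png',np.vstack([a,b]))
```

```text
[0.54028241 0.04554384 0.04343958] [ 2.61212175  0.31175768 -4.8430075 ] 40.54235100746155
```

View pics/v7.png

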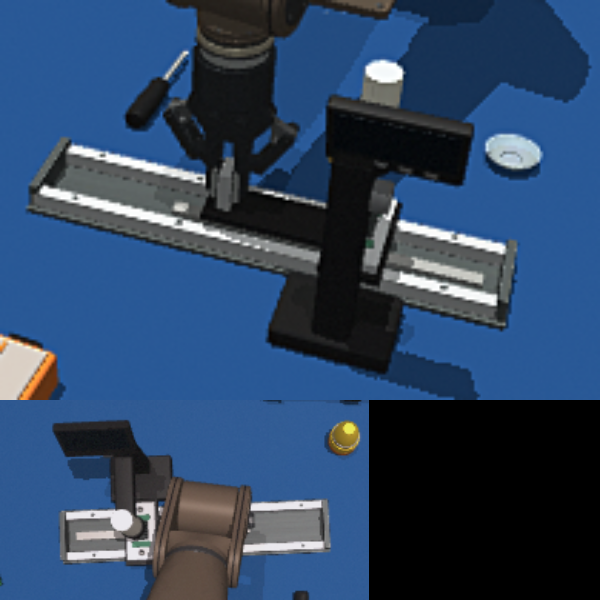

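The carrier is under the lens with the fingers still on the handle. Three readings agree on the notch:
- **Pull-in:** it began about 5 mm before this point.
- **Hold:** the stage held at 0.0455 over a 1 mm span of commands.
- **Lens estimate:** it matches the lens position from the images (y≈0.18).

Handing in.

```bash
python3 -c "
from plant import order
print(order.sign_off())"
```

```text
the job is handed in; nothing more can be done
None
```

I set the large carrier down on both pegs, slid the stage until the ball clicked into its notch under the lens, and handed the job in at about 12.6 s with the handle still gripped; no verdict came back, and I judged the notch from force, position and camera images.

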